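Gauge a bored block and hold it in the register corner

TASK

Two bored beech blocks lie on the bench: take the one with the wider bore and prove its fit by sliding it all the way down over the upright steel gauge pin. Then lift it off, lay it flat on the plywood register board and press it into the corner of the two metal fences, its long side flush against the long fence and its end flush against the short fence, and finish while still gripping it and pressing it against both. Leave the other block and everything else on the bench where they are.

Things in the scene. Friction and masses are not known exactly. Their poses are not given: they have to be found in the camera images.
- block_wide: Beech block 46 (its x) x 66 (its y) x 40 (z) mm, lying flat on the bench, about 60 to 120 g, with an upright through bore of 21 mm diameter in its middle. Origin at the centre of its underside (on the bore axis), z up. This is the one that fits the gauge pin.
- block_narrow: Beech block 46 (its x) x 66 (its y) x 40 (z) mm, lying flat on the bench, about 60 to 120 g, with an upright through bore of 11 mm diameter in its middle. Origin at the centre of its underside (on the bore axis), z up. Too narrow for the pin; leave it alone.
- gauge: Gauge fixed to the bench: a steel pin 18 mm in diameter standing in the middle of a round base 72 mm in diameter and 8 mm thick. The pin rises 35 mm above the base's top; its last 11 mm taper to 6 mm diameter. Origin at the centre of the base's underside, z up.
- gauge_shoulder (a point): Point on the pin's axis at the height of the base's top face (8 mm above the bench), where a block's underside rests when fully down.
- board: Plywood register board fixed to the bench, 200 x 200 x 12 mm, with two rigid metal fences standing on its top that meet in the corner at its +x, +y side. Origin at the centre of its underside, z up. The wood rubs on board and fences with a friction coefficient of 0.5 to 0.7, so resting or pressing hard on one makes it stick before it reaches the other.
- fence_long: Long fence: fixed metal bar 190 mm long (board's y), 15 mm wide, standing 12 mm above the board's top (keep the fingertips above it: they straddle it when the block is gripped across its 46 mm width). Origin at the middle of its underside, axes as the board's; its working face looks to -x, 7.5 mm from the origin.
- fence_short: Short fence: fixed metal bar 140 mm long (board's x), 15 mm wide, standing 12 mm above the board's top. Origin at the middle of its underside, axes as the board's; its working face looks to -y, 7.5 mm from the origin.
- corner (a point): The corner on the board's top face (12 mm above the bench) where the working faces of the two fences meet, axes as the board's. A block in place, y along the board's y (either way round), has its origin 23 mm to -x and 33 mm to -y of this point. Press towards +x and +y of the board; some 10 N on each fence is plenty.
- tape_roll: Paper tape roll lying flat, 60 mm diameter, 22 mm high, open centre; origin at the centre of its underside. Bystander.
- glue: Glue bottle, 52 mm diameter, 130 mm tall; origin at the centre of its underside. Bystander.
- screwdriver: Screwdriver lying on the bench, about 200 mm long. Bystander.
- brush: Flat brush lying on the bench, about 200 mm long. Bystander.
- dye_jar: Small glass jar with a lid, 60 mm diameter, 75 mm tall; origin at the centre of its underside. Bystander.
- mug: Mug, 74 mm diameter, 85 mm tall; origin at the centre of its underside. Bystander.
- offcut: Flat dark wood offcut, 50 x 90 x 18 mm, without a bore; origin at the centre of its underside. Bystander.
Mind the look-alikes: they are no part of the job. Leave any purple or turquoise look-alike of the gauge alone.

How it is judged (in metres and radians):
On the way:
1. the wide-bored block is fully down over the gauge pin, flat on its base (z of block_wide in the frame of gauge_shoulder below 0.004 m and horizontal distance between block_wide and gauge_shoulder below 0.005 m and angle between block_wide's own z axis and vertical below 0.1 rad), for 0.1 s.
At the end, for the whole second after the job is handed in: The wide-bored block lies flat on the board (within 4 mm and 0.07 rad), square to it within 0.07 rad and within 4 mm of its place in the corner, touching each fence with more than 1 N, still held by the fingers (more than 2 N) and still (contact force between block_wide and fence_long above 1 N and contact force between block_wide and fence_short above 1 N and x of block_wide in the frame of corner between -0.027 and -0.019 m and y of block_wide in the frame of corner between -0.037 and -0.029 m and z of block_wide in the frame of corner between -0.003 and 0.004 m and angle between the y axis of block_wide and the y axis of board, either way round below 0.07 rad and angle between block_wide's own z axis and vertical below 0.07 rad and contact force between the fingers and block_wide above 2 N and linear speed of block_wide below 0.01 m/s); the arm keeps its last pose, push and grip.
It fails at once if the narrow-bored block is moved by more than 15 mm (distance of block_narrow from where it was at the start of the episode above 0.015 m).
It fails at once if another loose thing on the bench is moved by more than 25 mm (distance of any of tape_roll, glue, screwdriver, brush, dye_jar, mug, offcut from where it was at the start of the episode above 0.025 m).
It also fails if it takes over 69 s, if anything falls off the work surface, if the arm or the gripper's body presses on something with over 40 N, if the wrist force passes 120 N, or if a joint passes its speed limit or range.

ROBOT

A 7-joint arm with a two-finger parallel gripper is mounted at the origin on the work surface. World frame = base frame: x ahead of the robot, y to its left, z up, the work surface at z = 0. Lengths are in mm, angles in rad, forces in N, time in s.
With the tool pointing down it reaches from about 350 to 900 mm from the base axis. Payload 19.9 kg.
Tool frame: the origin (TCP) lies midway between the tips of the shut fingers; the grasp point (between the pads) lies arm.hold_point_z behind it (arm.hold_point_z is the distance from the TCP to the grasp point, in mm); z points along the fingers, y is the line along which they close (so a half turn about z gives the same grasp; the last joint's range is limited). The gripper opens to 94 mm and grips with 3 to 60 N. Pads are 16 mm wide; open, the fingers measure 119 mm over their backs; the gripper's body (75 mm by 177 mm) begins 78 mm behind the grasp point.
Start: joints at [-1.304, 0.417, -0.01, 1.614, 0.005, 1.111, -0.053], TCP at [189.341, 595.608, 205.425] pointing down, gripper open.
Joint ranges: [-2.81, 2.81], [-0.39, 2.02], [-1.27, 1.25], [0.06, 2.57], [-1.19, 4.33], [0.19, 2], [-2.82, 2.82]. Speed limits (rad/s): [1.89, 1.89, 2.39, 2.39, 3.01, 3.01, 3.01].

INTERFACE

Orientations are given as a unit quaternion [w, x, y, z].
In Python, from cell import telemetry, camera, camera_params, arm gives the robot as it stands.
- The arm moves only by the tool move_arm, never from a script. Its argument "moves" is a list that holds one entry, the list of rows, each a list of 7 numbers: the shift along the tool's x, y, z scaled (see below), then the turn, a rotation vector about the tool's x, y, z scaled (see below), then the closure, from -1 (fully open) to 1 (shut). A call has 1 to 10 rows; each row shifts and turns the commanded pose from where the row before left it, along the tool's axes as they then stand; what a row does not reach is not made up. The controller multiplies each number of a shift by 0.15 m and each number of a turn by 60 degrees. A row lasts 1/10 s, in which the tool goes at most 50 mm and 8.59 degrees, less where a joint would pass 70% of its speed; a pose out of reach is approached as far as the arm can. A call with a number of a shift or a turn outside -1 to 1 is refused whole. A call with a gripper value outside its range is refused whole. The fingers move at their own pace and stop on an object; the grip force is fixed at half the most. Time passes only in rows, so rows that do not move let the fingers close. It gives the time, the measured TCP pose, the force, the opening and the grip force at its end, in the units of the state.
- telemetry.get_obs(): the state, without advancing time (a new reading comes with each control period).
- camera(name): name is "scene" or "top" or "wrist"; returns (picture, depth): 400x640x3 uint8, red, green, blue; 400x640 float32, mm along the optical axis (not along the pixel's ray), 0 where there is no reading.
- camera_params(name): a dict with "fx", "fy", "cx", "cy" (pixels), "R" (3x3) and "t" (3): a world point X has camera coordinates R X + t; the wrist camera has in their place "mount" (4x4, takes a point from camera to tool coordinates, whose origin is the TCP and whose axes are the flange's). Camera axes: x right, y down, z forward; pixel columns grow to the right and rows downward; lengths in mm; the calibration is good to about 2 mm. A picture is of the moment at which its call begins: read the wrist's pose just before it. camera_params takes no time and is no camera call.
- arm.sign_off(): hands the job in; it is judged then, once.
The state is a dict: "time_s": time; "joint_pos": joint angles; "dq": joint speeds; "joint_torque": joint torques, N m; "ee_pos": TCP position; "eef_rot": TCP orientation; "ft_force": force on the tool from outside, world axes, zero at the start; "ft_torque": the same for the moment, N m; "gripper_width": finger opening in mm; "gripper_force": force on a finger pad.
Only numpy, scipy, OpenCV 4.12 (cv2) and the standard library are available. Lean on these libraries where they do the work, as an engineer would, in place of code of your own. Each camera call takes 0.05 s, during which the arm holds its last target. There are 200 camera calls.

## Working session

There is one attempt and no reset: what is moved stays moved. The work goes in short steps, Python scripts to look and compute and a tool call to move; the robot and the scene stay as the last step left them, time stands still between calls to the robot, and variables do not carry over. Pictures are saved under pics/ and viewed, at most 10 in all, crops included, and the job is handed in when it is done.

Besides the shell and the picture viewer there is one more tool, called after "Emit:" by a JSON object that holds its "api" and its "payload", one argument or row to a line. move_arm: Moves the arm, as the interface text tells. Its arguments: {"type":"object","properties":{"moves":{"type":"array"}},"required":["moves"]}

```bash
mkdir -p pics; ls; python3 - <<'E'
from cell import telemetry,camera,camera_params,arm
import cv2,numpy as np
o=telemetry.get_obs();print(o);print(arm.hold_point_z)
for n in("scene","top"):
    p,d=camera(n);cv2.imwrite(f"pics/{n}0.png",p[:,:,::-1]);np.save(f"pics/{n}0.npy",d);print(n,camera_params(n))
print(camera_params("wrist"))
E
```

```text
pics
{'time_s': 0.0, 'joint_pos': array([-1.30449915,  0.41796797, -0.01030273,  1.61418171,  0.00469512,
        1.11069921, -0.05301008]), 'dq': array([ 5.52365322e-04,  1.03634953e-04, -1.18532738e-03, -2.59348193e-04,
       -1.09745549e-03,  2.28269152e-03, -2.95289205e-05]), 'joint_torque': array([-1.13162492e-03, -8.51256895e+01,  6.38240296e-01, -4.26004386e+01,
       -4.89041826e-02,  1.86413230e-02,  2.11804745e-04]), 'ee_pos': array([189.24518831, 595.25761041, 204.8258681 ]), 'eef_rot': array([-5.08928411e-05,  1.53293853e-01,  9.88180457e-01, -6.14098116e-04]), 'ft_force': array([-0.3743155 , -0.13060169,  0.32596203]), 'ft_torque': array([-0.022875  , -0.02794927, -0.04216399]), 'gripper_force': 0.0, 'gripper_width': 93.95420669567892}
18.8
scene {'fx': 368.7343526657088, 'fy': 368.7343526657088, 'cx': 321.77707169058107, 'cy': 203.06026563603595, 'R': array([[-0.61434701,  0.78882109,  0.01841299],
       [ 0.43862955,  0.36082396, -0.82304932],
       [-0.65588251, -0.49756141, -0.56767136]]), 't': array([ 301.69785931, -214.20226647, 1464.326132  ])}
top {'fx': 432.56910560298724, 'fy': 432.56910560298724, 'cx': 316.70641584715975, 'cy': 201.03649057921717, 'R': array([[-0.01144753, -0.99986586,  0.01171353],
       [-0.98028284,  0.00891078, -0.19739845],
       [ 0.1972676 , -0.0137423 , -0.98025336]]), 't': array([  21.41912348,  527.64300737, 1208.67402811])}
{'fx': 315.6010651775281, 'fy': 315.6010651775281, 'cx': 317.05661184034307, 'cy': 195.22604455002966, 'mount': array([[-7.39234981e-04, -9.64237121e-01, -2.65040050e-01,
         7.74141905e+01],
       [ 9.99999691e-01, -6.42210038e-04, -4.52731558e-04,
         6.71645893e-02],
       [ 2.66329194e-04, -2.65040303e-01,  9.64237298e-01,
        -1.80067630e+02],
       [ 0.00000000e+00,  0.00000000e+00,  0.00000000e+00,
         1.00000000e+00]])}
```

View pics/top0.png

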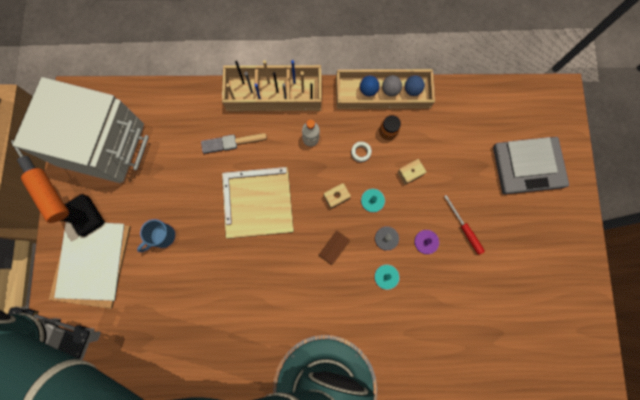

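View pics/scene0.png

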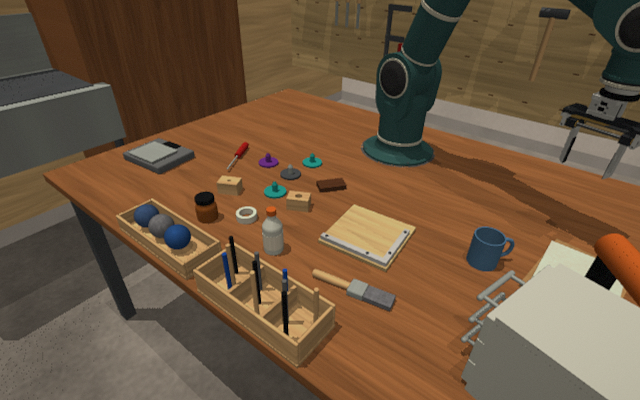

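The top view shows two beech blocks, at (337,195) with the larger dark bore and at (412,171) with a smaller one. The dark offcut at (334,247) has no bore. The grey gauge is at (387,239), with decoys in turquoise at (373,200) and (387,277) and in purple at (427,242). The board is at (258,203), with its fence corner at the upper left (225,172). I'll check the bores in a crop and measure.

```bash
cat > h.py <<'E'
from cell import telemetry,camera,camera_params,arm
import cv2,numpy as np
from scipy.spatial.transform import Rotation as Ro
def pose():
    o=telemetry.get_obs();q=o['eef_rot'];return o,Ro.from_quat([q[1],q[2],q[3],q[0]]).as_matrix(),np.array(o['ee_pos'])
def cam(name):
    """K params, camera->world rotation, centre"""
    c=camera_params(name)
    if name=="wrist":
        o,R,p=pose();M=c['mount'];return c,R@M[:3,:3],p+R@M[:3,3]
    R=c['R'];return c,R.T,-R.T@c['t']
def ray(C,px,z):
    c,A,o=C;px=np.atleast_2d(px).astype(float)
    d=np.c_[(px[:,0]-c['cx'])/c['fx'],(px[:,1]-c['cy'])/c['fy'],np.ones(len(px))]@A.T
    return o+d*((z-o[2])/d[:,2])[:,None]
def cloud(C,d):
    c,A,o=C;v,u=np.mgrid[:d.shape[0],:d.shape[1]]
    return np.stack([(u-c['cx'])/c['fx']*d,(v-c['cy'])/c['fy']*d,d],-1)@A.T+o
def proj(C,X):
    c,A,o=C;q=(np.atleast_2d(X)-o)@A;return np.c_[c['fx']*q[:,0]/q[:,2]+c['cx'],c['fy']*q[:,1]/q[:,2]+c['cy']]
E
python3 - <<'E'
from h import *
im=cv2.imread("pics/top0.png");d=np.load("pics/top0.npy");C=cam("top")
hsv=cv2.cvtColor(im,cv2.COLOR_BGR2HSV)
P=cloud(C,d)
for n,(u,v,z) in dict(A=(337,195,40),B=(412,171,40),G=(387,239,8),board=(258,203,12),cornerpx=(225,172,24),off=(334,247,18),turq=(373,200,8)).items():
    print(n,ray(C,(u,v),z).round(1),P[v,u].round(1),hsv[v,u])
# block tops by depth height
for n,(u,v) in dict(A=(337,195),B=(412,171)).items():
    m=np.zeros(d.shape,np.uint8);w=(slice(v-20,v+20),slice(u-20,u+20))
    m[w]=((P[w][...,2]>32)&(P[w][...,2]<50))
    c=max(cv2.findContours(m,0,2)[0],key=cv2.contourArea);q=ray(C,c[:,0,:],40)[:,:2].astype(np.float32)
    print(n,P[w][...,2][m[w]>0].mean(),cv2.minAreaRect(q))
for n,(u,v,z) in dict(G=(387,239,8)).items():
    w=(slice(v-25,v+25),slice(u-25,u+25));m=np.zeros(d.shape,np.uint8);m[w]=(hsv[w][...,1]<70)
    c=max(cv2.findContours(m,0,2)[0],key=cv2.contourArea);q=ray(C,c[:,0,:],8)[:,:2].astype(np.float32);print(cv2.minEnclosingCircle(q))
m=((hsv[...,1]<60)&(hsv[...,2]>120)).astype(np.uint8)[160:240,215:300];print(m.sum())
a=cv2.resize(im[150:290,215:455],(800,467),interpolation=cv2.INTER_CUBIC);cv2.imwrite("pics/crop.png",a)
E
```

```text
A [[548.  -44.4  40. ]] [557.  -46.9  -1.6] [ 13 164 106]
B [[ 619.5 -270.6   40. ]] [ 625.  -275.5   19.8] [ 20 111 142]
G [[ 419.7 -192.3    8. ]] [ 416.4 -186.9   38.6] [30 19 95]
board [[531.6 191.8  12. ]] [531.7 191.9  11.5] [ 23 104 209]
cornerpx [[625.4 291.1  24. ]] [632.7 296.5  -2.5] [ 13  88 180]
off [[396.7 -33.7  18. ]] [396.4 -33.5  20.9] [ 10 168 100]
turq [[ 538.4 -155.     8. ]] [ 532.5 -150.7   37.4] [ 86 190  94]
A 39.699768833476035 ((547.5262451171875, -43.04396057128906), (47.083194732666016, 66.67108154296875), 27.82579803466797)
B 39.85038101802297 ((619.7178955078125, -270.0751953125), (47.14563751220703, 69.78813934326172), 27.40653419494629)
((422.11212158203125, -190.84716796875), 34.71985626220703)
617
```

View pics/crop.png

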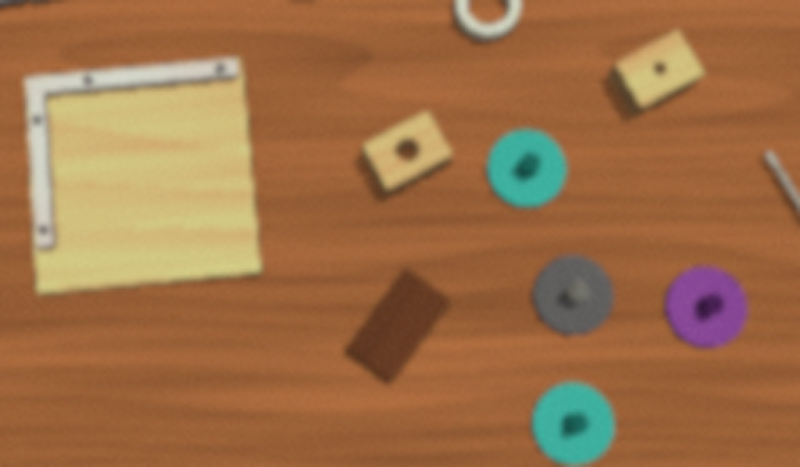

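The crop confirms it: block A at crop (407,150) has the wide bore, and the block at (660,70) has the small one. The real gauge is the grey one at (573,295). The long fence runs along world y, and the short fence is at the +y end. Next I'll move above the board and block area and measure with the wrist camera.

Emit:
{"api": "move_arm", "payload": {
  "moves": [
    [[0, 0, 0, 0, 0, 0.14, -1], [0, 0, 0, 0, 0, 0.14, -1], [0, 0, 0, 0, 0, 0.14, -1], [0, 0, 0, 0, 0, 0.14, -1], [0, 0, 0, 0, 0, 0.14, -1], [0, 0, 0, 0, 0, 0.14, -1], [0, 0, 0, 0, 0, 0.14, -1], [0, 0, 0, 0, 0, 0.14, -1]]
  ]
}}

```text
time_s: 0.9
ee_pos: [189.3, 595.4, 205.1]
eef_rot: [0.0, 0.677, 0.736, -0.0]
ft_force: [0.8, -0.9, -0.7]
gripper_width: 94.3
gripper_force: 0.0
```

Emit:
{"api": "move_arm", "payload": {
  "moves": [
    [[-0.245, 0.17, 0, 0, 0, 0, -1], [-0.245, 0.17, 0, 0, 0, 0, -1], [-0.245, 0.17, 0, 0, 0, 0, -1], [-0.245, 0.17, 0, 0, 0, 0, -1], [-0.245, 0.17, 0, 0, 0, 0, -1], [-0.245, 0.17, 0, 0, 0, 0, -1], [-0.245, 0.17, 0, 0, 0, 0, -1], [-0.245, 0.17, 0, 0, 0, 0, -1], [-0.245, 0.17, 0, 0, 0, 0, -1], [-0.245, 0.17, 0, 0, 0, 0, -1]]
  ]
}}

```text
time_s: 1.9
ee_pos: [477.1, 251.0, 205.4]
eef_rot: [-0.0, 0.674, 0.738, -0.0]
ft_force: [-0.0, 0.6, 0.1]
gripper_width: 94.1
gripper_force: 0.0
```

Emit:
{"api": "move_arm", "payload": {
  "moves": [
    [[-0.245, 0.17, 0, 0, 0, 0, -1], [-0.245, 0.17, 0, 0, 0, 0, -1], [0, 0, 0, 0, 0, 0, -1], [0, 0, 0, 0, 0, 0, -1], [0, 0, 0, 0, 0, 0, -1]]
  ]
}}

```text
time_s: 2.4
ee_pos: [533.2, 184.8, 205.2]
eef_rot: [-0.0, 0.674, 0.739, -0.0]
ft_force: [-0.5, -0.1, 0.7]
gripper_width: 93.6
gripper_force: 0.0
```

```bash
python3 - <<'E'
from h import *
import pickle
C=cam("wrist");p,d=camera("wrist");cv2.imwrite("pics/w1.png",p[:,:,::-1]);pickle.dump((C,p,d),open("w1.pkl","wb"))
o,R,x=pose();print(x,R.round(4),o['joint_pos'].round(2),o['time_s'])
E
```

```text
[533.12446753 185.06578782 205.30470922] [[-9.170e-02  9.958e-01 -5.000e-04]
 [ 9.958e-01  9.170e-02  1.000e-04]
 [ 2.000e-04 -5.000e-04 -1.000e+00]] [-0.76  0.33  0.46  1.78 -0.17  1.07 -0.15] 2.45
```

View pics/w1.png

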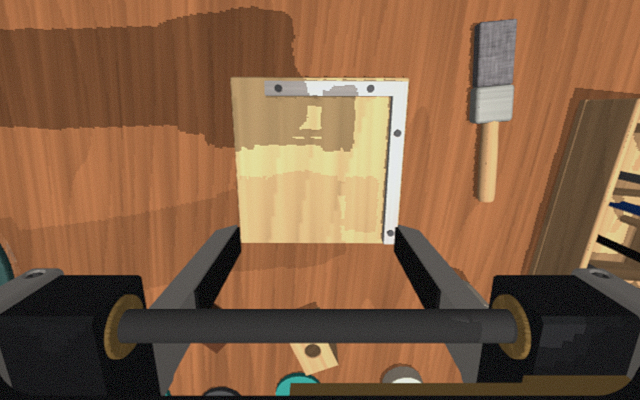

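The wrist view shows the board with the fence corner at about (388,97). The long fence runs down the right at x≈393 and the short fence along the top at y≈89. The bored block is at (313,352). Now I'll fit the fences.

```bash
python3 - <<'E'
from h import *
import pickle
C,p,d=pickle.load(open("w1.pkl","rb"));hsv=cv2.cvtColor(p,cv2.COLOR_RGB2HSV);P=cloud(C,d)
print('c',hsv[89,300],hsv[89,335],hsv[160,394],hsv[160,385],hsv[160,360],P[89,300],P[160,394],P[160,350],P[350,290])
for v in (120,160,200): print([tuple(hsv[v,u][1:])+(round(float(P[v,u,2]),1),) for u in range(380,410,2)])
for u in (280,300,370): print([tuple(hsv[v,u][1:])+(round(float(P[v,u,2]),1),) for v in range(72,104,2)])
E
```

```text
c [  7  19 176] [ 16  18 185] [105   4 232] [ 17 105 167] [ 25  86 227] [505.52019488 280.28846633  25.37275651] [618.72877163 212.9731303   25.76940557] [570.02276053 206.5255424   12.98661866] [517.21671483 -77.93909369   3.56046548]
[(np.uint8(82), np.uint8(226), 11.9), (np.uint8(82), np.uint8(229), 13.8), (np.uint8(85), np.uint8(227), 13.5), (np.uint8(89), np.uint8(230), 12.9), (np.uint8(102), np.uint8(155), 13.5), (np.uint8(12), np.uint8(82), 14.7), (np.uint8(7), np.uint8(233), 25.1), (np.uint8(2), np.uint8(233), 24.8), (np.uint8(3), np.uint8(233), 26.1), (np.uint8(3), np.uint8(231), 26.2), (np.uint8(5), np.uint8(233), 25.7), (np.uint8(5), np.uint8(234), 24.7), (np.uint8(4), np.uint8(234), 24.2), (np.uint8(124), np.uint8(177), 12.8), (np.uint8(148), np.uint8(181), 1.3)]
[(np.uint8(86), np.uint8(226), 13.5), (np.uint8(87), np.uint8(229), 12.2), (np.uint8(101), np.uint8(213), 11.5), (np.uint8(95), np.uint8(132), 14.4), (np.uint8(2), np.uint8(126), 20.2), (np.uint8(3), np.uint8(237), 25.9), (np.uint8(5), np.uint8(234), 25.6), (np.uint8(4), np.uint8(232), 25.8), (np.uint8(8), np.uin
[... 1866 characters left out ...]
 (np.uint8(109), np.uint8(180), 14.0), (np.uint8(106), np.uint8(174), 12.7), (np.uint8(105), np.uint8(175), 12.7)]
[(np.uint8(147), np.uint8(166), 1.5), (np.uint8(152), np.uint8(175), 1.5), (np.uint8(152), np.uint8(163), 0.5), (np.uint8(107), np.uint8(212), 13.7), (np.uint8(80), np.uint8(170), 11.7), (np.uint8(3), np.uint8(236), 24.8), (np.uint8(9), np.uint8(206), 24.7), (np.uint8(3), np.uint8(101), 27.0), (np.uint8(7), np.uint8(105), 27.1), (np.uint8(5), np.uint8(97), 28.1), (np.uint8(9), np.uint8(164), 27.3), (np.uint8(5), np.uint8(240), 24.4), (np.uint8(85), np.uint8(179), 14.1), (np.uint8(93), np.uint8(228), 12.5), (np.uint8(91), np.uint8(226), 12.6), (np.uint8(90), np.uint8(225), 13.2)]
```

```bash
cat >> h.py <<'E'
def fences(C,p,d):
    hsv=cv2.cvtColor(p,cv2.COLOR_RGB2HSV);P=cloud(C,d)
    m=((hsv[...,1]<45)&(P[...,2]>19)&(P[...,2]<31)&(P[...,0]>440)&(P[...,0]<660)&(P[...,1]>80)&(P[...,1]<320)).astype(np.uint8)
    m=cv2.morphologyEx(m,cv2.MORPH_OPEN,np.ones((3,3)))
    v,u=np.nonzero(m);q=ray(C,np.c_[u,v],24)[:,:2]
    (cx,cy),_,_=cv2.minAreaRect(q.astype(np.float32))
    L=q[(q[:,1]<q[:,1].max()-40)];S=q[q[:,0]<q[:,0].max()-40]
    out=[]
    for k in(L,S):
        vx,vy,x,y=cv2.fitLine(k.astype(np.float32),cv2.DIST_L2,0,.01,.01).ravel();n=np.array([-vy,vx]);w=(k-[x,y])@n
        out.append((np.array([vx,vy]),np.array([x,y]),np.ptp(np.percentile(w,[1,99])),len(k)))
    return out
def corner(C,p,d):
    (vl,pl,wl,_),(vs,ps,ws,_)=fences(C,p,d)
    if vl[1]<0:vl=-vl
    if vs[0]<0:vs=-vs
    al=np.arctan2(-vl[0],vl[1]);as_=np.arctan2(vs[1],vs[0]);print('ang',np.degrees([al,as_]),'w',wl,ws)
    nl=np.array([vl[1],-vl[0]]);ns=np.array([-vs[1],vs[0]])  # towards +x,+y
    return np.linalg.solve([nl,ns],[nl@pl-7.5,ns@ps-7.5]),(al+as_)/2
E
python3 - <<'E'
from h import *
import pickle
C,p,d=pickle.load(open("w1.pkl","rb"));c,a=corner(C,p,d);print(c,np.degrees(a))
# same with top
im=cv2.imread("pics/top0.png")[:,:,::-1].copy();d=np.load("pics/top0.npy");c2,a2=corner(cam("top"),im,d);print(c2,np.degrees(a2))
R=lambda t:np.array([[np.cos(t),-np.sin(t)],[np.sin(t),np.cos(t)]])
print('place',c+R(a)@[-23,-33])
E
```

```text
ang [4.7074733 5.1225796] w 15.614687308398185 14.50591307140462
[606.9785  282.93994] 4.9150267
ang [4.867279  4.8721604] w 14.455811641589841 13.682973789977254
[607.86847 281.57935] 4.8697195
place [586.89047111 248.09068746]
```

Emit:
{"api": "move_arm", "payload": {
  "moves": [
    [[0, 0, 0, 0, 0, -0.125, -1], [0, 0, 0, 0, 0, -0.125, -1], [0, 0, 0, 0, 0, -0.125, -1]]
  ]
}}

```text
time_s: 2.75
ee_pos: [533.1, 185.2, 205.5]
eef_rot: [-0.0, 0.514, 0.858, 0.0]
ft_force: [-0.5, 0.4, -0.1]
gripper_width: 94.1
gripper_force: 0.0
```

Emit:
{"api": "move_arm", "payload": {
  "moves": [
    [[-0.247, -0.183, 0, 0, 0, 0, -1], [-0.247, -0.183, 0, 0, 0, 0, -1], [-0.247, -0.183, 0, 0, 0, 0, -1], [-0.247, -0.183, 0, 0, 0, 0, -1], [-0.247, -0.183, 0, 0, 0, 0, -1], [-0.247, -0.183, 0, 0, 0, 0, -1], [-0.247, -0.183, 0, 0, 0, 0, -1], [-0.247, -0.183, 0, 0, 0, 0, -1], [-0.247, -0.183, 0, 0, 0, 0, -1], [-0.247, -0.183, 0, 0, 0, 0, -1]]
  ]
}}

```text
time_s: 3.75
ee_pos: [462.7, -272.1, 205.7]
eef_rot: [0.0, 0.517, 0.856, 0.0]
ft_force: [0.6, 0.3, 0.3]
gripper_width: 94.0
gripper_force: 0.0
```

Emit:
{"api": "move_arm", "payload": {
  "moves": [
    [[0, 0, 0, 0, 0, 0, -1], [0, 0, 0, 0, 0, 0, -1], [0, 0, 0, 0, 0, 0, -1]]
  ]
}}

```text
time_s: 4.05
ee_pos: [463.3, -270.0, 205.4]
eef_rot: [-0.0, 0.517, 0.856, 0.0]
ft_force: [0.2, -0.0, 1.0]
gripper_width: 93.6
gripper_force: 0.0
```

```bash
python3 - <<'E'
from h import *
import pickle
C=cam("wrist");p,d=camera("wrist");cv2.imwrite("pics/w2.png",p[:,:,::-1]);pickle.dump((C,p,d),open("w2.pkl","wb"))
o,R,x=pose();print(x,R.round(4),o['joint_pos'].round(2),o['time_s'])
E
```

```text
[ 463.3797096  -269.93899715  205.46080469] [[-4.666e-01  8.845e-01  2.000e-04]
 [ 8.845e-01  4.666e-01  5.000e-04]
 [ 4.000e-04  4.000e-04 -1.000e+00]] [-0.06  0.3   0.64  1.85 -0.2   1.05  1.15] 4.1
```

Emit:
{"api": "move_arm", "payload": {
  "moves": [
    [[0.095, 0.241, 0, 0, 0, 0, -1], [0.095, 0.241, 0, 0, 0, 0, -1], [0.095, 0.241, 0, 0, 0, 0, -1], [0.095, 0.241, 0, 0, 0, 0, -1], [0.095, 0.241, 0, 0, 0, 0, -1], [0, 0, 0, 0, 0, 0, -1], [0, 0, 0, 0, 0, 0, -1], [0, 0, 0, 0, 0, 0, -1]]
  ]
}}

```text
time_s: 4.9
ee_pos: [589.2, -124.6, 205.6]
eef_rot: [-0.0, 0.517, 0.856, -0.0]
ft_force: [0.5, -0.2, -0.2]
gripper_width: 93.8
gripper_force: 0.0
```

```bash
python3 - <<'E'
from h import *
import pickle
C=cam("wrist");p,d=camera("wrist");cv2.imwrite("pics/w3.png",p[:,:,::-1]);pickle.dump((C,p,d),open("w3.pkl","wb"))
o,R,x=pose();print(x,R.round(4),o['joint_pos'].round(2),o['time_s'])
a=cv2.imread("pics/w2.png");b=cv2.imread("pics/w3.png");cv2.imwrite("pics/w23.png",cv2.resize(np.vstack([a[:300],b[:300]]),(640,600)))
E
```

```text
[ 589.2111555  -125.02805903  205.70263467] [[-4.638e-01  8.859e-01  2.000e-04]
 [ 8.859e-01  4.638e-01 -1.000e-04]
 [-1.000e-04  1.000e-04 -1.000e+00]] [-0.26  0.42  0.56  1.69 -0.24  1.1   0.85] 4.95
```

View pics/w23.png

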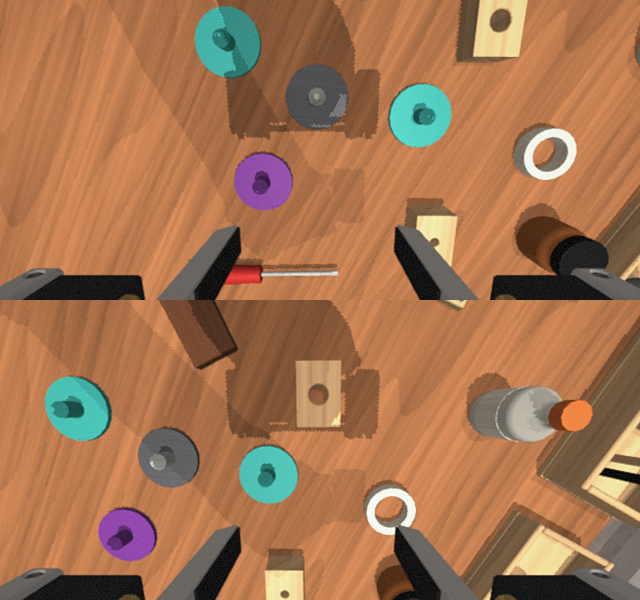

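In w2 (upper) the grey gauge is at (317,97). In w3 (lower) the wide-bored block is at (318,94), and its bore is clearly larger than the narrow block's. Next I'll measure both.

```bash
cat > b.py <<'E'
from h import *
def rect(C,d,z,tol,win):
    P=cloud(C,d);x0,x1,y0,y1=win
    m=(abs(P[...,2]-z-1)<tol)&(P[...,0]>x0)&(P[...,0]<x1)&(P[...,1]>y0)&(P[...,1]<y1)
    m=cv2.morphologyEx(m.astype(np.uint8),cv2.MORPH_OPEN,np.ones((3,3)))
    c=max(cv2.findContours(m,0,cv2.CHAIN_APPROX_NONE)[0],key=cv2.contourArea)
    return m,cv2.minAreaRect(ray(C,c[:,0,:],z)[:,:2].astype(np.float32)),c
E
python3 - <<'E'
from b import *
import pickle
C,p,d=pickle.load(open("w3.pkl","rb"));P=cloud(C,d)
m,r,c=rect(C,d,40,5,(490,610,-110,20));print('block',r)
# bore: dark spot inside
g=cv2.cvtColor(p,cv2.COLOR_RGB2GRAY);x,y,w,h=cv2.boundingRect(c);print((x,y,w,h),np.median(g[m>0]))
cy,cx=y+h//2,x+w//2
s=((g<np.median(g[m>0])*.75)).astype(np.uint8);s[:cy-20]=0;s[cy+20:]=0;s[:,:cx-15]=0;s[:,cx+15:]=0
k=max(cv2.findContours(s,0,cv2.CHAIN_APPROX_NONE)[0],key=cv2.contourArea);(e,ax,_)=cv2.fitEllipse(k);print('bore',e,ax,ray(C,[e],40))
for f,uv in(("w2",(317,97)),("w3",(168,157))):
    C,p,d=pickle.load(open(f+".pkl","rb"));hsv=cv2.cvtColor(p,cv2.COLOR_RGB2HSV);P=cloud(C,d)
    q=(hsv[...,1]<70)&(np.hypot(P[...,0]-421,P[...,1]+191)<60)
    q=cv2.morphologyEx(q.astype(np.uint8),cv2.MORPH_OPEN,np.ones((3,3)))
    k=max(cv2.findContours(q,0,cv2.CHAIN_APPROX_NONE)[0],key=cv2.contourArea)
    h=cv2.convexHull(ray(C,k[:,0,:],8)[:,:2].astype(np.float32));print(f,'base',cv2.minEnclosingCircle(h),cv2.fitEllipse(h))
    t=(P[...,2]>36)&(P[...,2]<52)&(np.hypot(P[...,0]-421,P[...,1]+191)<40);v,u=np.nonzero(t);print('tip',P[t].mean(0),ray(C,[(u.mean(),v.mean())],43),len(u))
E
```

```text
block ((547.8074340820312, -43.01874923706055), (46.09754943847656, 64.7550277709961), 27.755380630493164)
(296, 61, 46, 66) 166.0
bore (317.91961669921875, 93.95099639892578) (19.49828338623047, 20.547609329223633) [[547.14718554 -42.92202445  40.        ]]
w2 base ((420.8027648925781, -190.97276306152344), 35.7625732421875) ((420.8277282714844, -190.82888793945312), (70.41323852539062, 70.76858520507812), 44.13344192504883)
tip [ 421.45546986 -190.96128106   39.39134485] [[ 421.50535629 -191.06343473   43.        ]] 129
w3 base ((421.084716796875, -189.88299560546875), 36.31943130493164) ((421.207275390625, -190.01348876953125), (70.50550079345703, 72.41285705566406), 144.99234008789062)
tip [ 423.36643427 -188.63876735   39.50990285] [[ 424.6597108 -187.3046154   43.       ]] 106
```

Emit:
{"api": "move_arm", "payload": {
  "moves": [
    [[0.204, 0.002, 0, 0, 0, 0, -1], [0.204, 0.002, 0, 0, 0, 0, -1], [0.204, 0.002, 0, 0, 0, 0, -1], [0, 0, 0.2, 0, 0, 0, -1], [0, 0, 0.2, 0, 0, 0, -1], [0, 0, 0.2, 0, 0, 0, -1], [0, 0, 0.2, 0, 0, 0, -1], [0, 0, 0, 0, 0, 0, -1], [0, 0, 0, 0, 0, 0, -1], [0, 0, 0, 0, 0, 0, -1]]
  ]
}}

```text
time_s: 5.95
ee_pos: [548.7, -43.3, 87.2]
eef_rot: [0.001, 0.518, 0.856, 0.001]
ft_force: [0.2, 0.6, -0.3]
gripper_width: 93.8
gripper_force: 0.0
```

```bash
python3 - <<'E'
from h import *
o,R,x=pose();print(x,R.round(4));print('tool delta mm',R.T@(np.array([547.4,-43,17])-x))
E
```

```text
[548.7004832  -43.29922883  87.19238043] [[-4.638e-01  8.859e-01  2.200e-03]
 [ 8.859e-01  4.638e-01  1.000e-04]
 [-1.000e-03  2.000e-03 -1.000e+00]]
tool delta mm [ 0.93530908 -1.15026937 70.18940904]
```

Emit:
{"api": "move_arm", "payload": {
  "moves": [
    [[0.006, -0.007, 0.156, 0, 0, 0, -1], [0, 0, 0.156, 0, 0, 0, -1], [0, 0, 0.156, 0, 0, 0, -1], [0, 0, 0, 0, 0, 0, -1], [0, 0, 0, 0, 0, 0, -1]]
  ]
}}

```text
time_s: 6.45
ee_pos: [547.2, -42.8, 16.7]
eef_rot: [0.001, 0.518, 0.856, 0.0]
ft_force: [-0.1, 0.2, 0.9]
gripper_width: 93.9
gripper_force: 0.0
```

Emit:
{"api": "move_arm", "payload": {
  "moves": [
    [[0, 0, 0, 0, 0, 0, 1], [0, 0, 0, 0, 0, 0, 1], [0, 0, 0, 0, 0, 0, 1], [0, 0, 0, 0, 0, 0, 1], [0, 0, 0, 0, 0, 0, 1], [0, 0, 0, 0, 0, 0, 1], [0, 0, 0, 0, 0, 0, 1], [0, 0, 0, 0, 0, 0, 1], [0, 0, 0, 0, 0, 0, 1], [0, 0, 0, 0, 0, 0, 1]]
  ]
}}

```text
time_s: 7.45
ee_pos: [546.5, -42.6, 15.3]
eef_rot: [0.0, 0.518, 0.856, -0.0]
ft_force: [-1.0, -0.2, 1.4]
gripper_width: 46.0
gripper_force: 30.0
```

```bash
python3 - <<'E'
from h import *
o,R,x=pose();print(x,R.round(4),o['gripper_width'],o['gripper_force'])
E
```

```text
[546.54920194 -42.63083006  15.29532262] [[-4.642e-01  8.857e-01  0.000e+00]
 [ 8.857e-01  4.642e-01 -1.000e-04]
 [-1.000e-04 -0.000e+00 -1.000e+00]] 45.95016352347408 30.000352263450623
```

Emit:
{"api": "move_arm", "payload": {
  "moves": [
    [[0, 0, -0.16, 0, 0, 0, 1], [0, 0, -0.24, 0, 0, 0, 1], [0, 0, -0.24, 0, 0, 0, 1], [-0.096, -0.24, 0, 0, 0, 0, 1], [-0.096, -0.24, 0, 0, 0, 0, 1], [-0.096, -0.24, 0, 0, 0, 0, 1], [-0.096, -0.24, 0, 0, 0, 0, 1], [-0.096, -0.24, 0, 0, 0, 0, 1], [0, 0, 0, 0, 0, 0, 1], [0, 0, 0, 0, 0, 0, 1]]
  ]
}}

```text
time_s: 8.45
ee_pos: [420.3, -190.3, 111.4]
eef_rot: [0.0, 0.518, 0.855, 0.0]
ft_force: [-0.4, 0.2, -0.5]
gripper_width: 45.9
gripper_force: 30.0
```

Emit:
{"api": "move_arm", "payload": {
  "moves": [
    [[0, 0, 0, 0, 0, 0, 1], [0, 0, 0, 0, 0, 0, 1]]
  ]
}}

```text
time_s: 8.65
ee_pos: [421.1, -189.2, 111.2]
eef_rot: [-0.0, 0.517, 0.856, -0.0]
ft_force: [0.6, -0.4, -0.1]
gripper_width: 45.7
gripper_force: 30.0
```

```bash
python3 - <<'E'
from h import *
import pickle
C=cam("wrist");p,d=camera("wrist");pickle.dump((C,p,d),open("w4.pkl","wb"));C2=cam("scene");p2,d2=camera("scene")
o,R,x=pose();print(x,R.round(4),o['gripper_width'],o['ft_force'],o['time_s']);print(R.T@(np.array([420.8,-189.9,60])-x))
u,v=proj(C2,[[421,-191,60]])[0].astype(int)
a=cv2.resize(p[:,:,::-1],(640,400));b=cv2.resize(p2[v-50:v+50,u-80:u+80,::-1],(320,200))
cv2.imwrite("pics/w4.png",np.vstack([a[200:],np.hstack([b,np.zeros_like(b)])]))
E
```

```text
[ 420.95550755 -189.35450892  111.19609771] [[-4.655e-01  8.851e-01 -1.000e-04]
 [ 8.851e-01  4.655e-01 -1.000e-04]
 [-0.000e+00 -2.000e-04 -1.000e+00]] 46.1625920292189 [ 0.05108326 -0.83932811 -1.2762062 ] 8.75
[-0.40854389 -0.38202025 51.19618459]
```

View pics/w4.png

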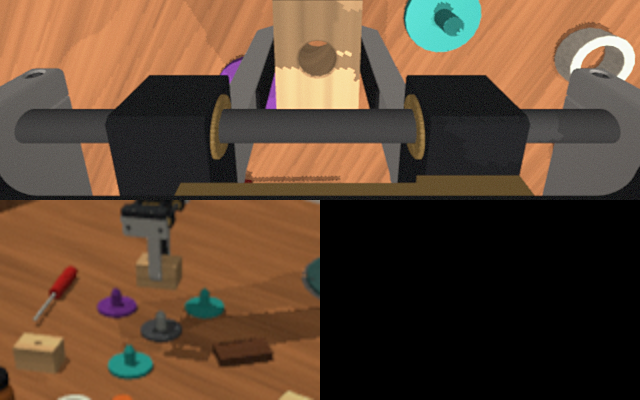

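The wrist view shows the held block with its bore at about (316,257). The scene crop shows the block directly above the grey gauge. I'll measure the bore position in the tool frame.

```bash
cat > bore.py <<'E'
from h import *
def bore(C,p,R,x,h=24.7):
    g=cv2.GaussianBlur(cv2.cvtColor(p,cv2.COLOR_RGB2GRAY),(3,3),0)
    u,v=proj(C,[x+[0,0,h]])[0].astype(int);w=g[v-28:v+28,u-28:u+28];t=np.percentile(w,70)*.74
    m=np.zeros_like(g);m[v-28:v+28,u-28:u+28]=w<t
    n,l,s,c=cv2.connectedComponentsWithStats(m);i=min(range(1,n),key=lambda i:np.hypot(*(c[i]-[u,v]))+(99 if s[i,4]<150 else 0))
    k=cv2.findContours((l==i).astype(np.uint8),0,cv2.CHAIN_APPROX_NONE)[0][0];e=cv2.fitEllipse(k)
    return (u,v),e,R.T@(ray(C,[e[0]],x[2]+h)[0]-x)
E
python3 - <<'E'
from bore import *
import pickle
C,p,d=pickle.load(open("w4.pkl","rb"));o,R,x=pose();print(bore(C,p,R,x));P=cloud(C,d);print(P[210:245:5,316].round(1))
E
```

```text
((np.int64(317), np.int64(257)), ((316.83355712890625, 258.4940185546875), (30.75102424621582, 38.8375358581543), 90.69115447998047), array([ -0.80572873,  -0.26807747, -24.69992113]))
[[ 407.9 -165.9  136.2]
 [ 409.1 -168.3  136.4]
 [ 410.3 -170.5  136.9]
 [ 411.7 -173.2  136.3]
 [ 412.9 -175.6  136.5]
 [ 414.2 -177.9  136.9]
 [ 415.6 -180.7  136.3]]
```

Emit:
{"api": "move_arm", "payload": {
  "moves": [
    [[-0.003, -0.003, 0.12, 0, 0, 0, 1], [0, 0, 0.12, 0, 0, 0, 1], [0, 0, 0.087, 0, 0, 0, 1], [0, 0, 0, 0, 0, 0, 1], [0, 0, 0, 0, 0, 0, 1], [0, 0, 0, 0, 0, 0, 1]]
  ]
}}

```text
time_s: 9.35
ee_pos: [420.8, -190.7, 62.9]
eef_rot: [0.0, 0.518, 0.856, 0.0]
ft_force: [-0.4, 0.1, -0.5]
gripper_width: 45.8
gripper_force: 30.0
```

```bash
python3 - <<'E'
from h import *
o,R,x=pose();print(x,o['ft_force']);print(R.T@(np.array([420.8,-189.9,23.3])-x))
E
```

```text
[ 420.78439422 -190.68232283   62.88781212] [-0.37251651  0.06564929 -0.48075893]
[ 0.71212526  0.351233   39.58758207]
```

Now I'll go slowly down onto the pin, watching the force.

Emit:
{"api": "move_arm", "payload": {
  "moves": [
    [[0.003, 0.001, 0.04, 0, 0, 0, 1], [0, 0, 0.03, 0, 0, 0, 1], [0, 0, 0.03, 0, 0, 0, 1], [0, 0, 0.02, 0, 0, 0, 1], [0, 0, 0, 0, 0, 0, 1]]
  ]
}}

```text
time_s: 9.85
ee_pos: [420.0, -190.1, 43.8]
eef_rot: [-0.0, 0.518, 0.856, -0.0]
ft_force: [0.3, 0.6, -0.9]
gripper_width: 45.5
gripper_force: 30.0
```

Emit:
{"api": "move_arm", "payload": {
  "moves": [
    [[0, 0, 0.03, 0, 0, 0, 1], [0, 0, 0.03, 0, 0, 0, 1], [0, 0, 0.02, 0, 0, 0, 1], [0, 0, 0, 0, 0, 0, 1]]
  ]
}}

```text
time_s: 10.25
ee_pos: [420.0, -190.1, 31.8]
eef_rot: [-0.0, 0.518, 0.856, -0.0]
ft_force: [-0.8, -0.6, -1.3]
gripper_width: 45.5
gripper_force: 30.0
```

Emit:
{"api": "move_arm", "payload": {
  "moves": [
    [[0, 0, 0.02, 0, 0, 0, 1], [0, 0, 0.02, 0, 0, 0, 1], [0, 0, 0.01, 0, 0, 0, 1], [0, 0, 0.008, 0, 0, 0, 1], [0, 0, 0, 0, 0, 0, 1], [0, 0, 0, 0, 0, 0, 1]]
  ]
}}

```text
time_s: 10.85
ee_pos: [420.3, -190.1, 23.6]
eef_rot: [0.0, 0.518, 0.856, -0.0]
ft_force: [0.2, -0.1, -0.0]
gripper_width: 45.9
gripper_force: 30.0
```

Emit:
{"api": "move_arm", "payload": {
  "moves": [
    [[0, 0, 0.007, 0, 0, 0, 1], [0, 0, 0.007, 0, 0, 0, 1], [0, 0, 0, 0, 0, 0, 1], [0, 0, 0, 0, 0, 0, 1], [0, 0, 0, 0, 0, 0, 1]]
  ]
}}

```text
time_s: 11.35
ee_pos: [420.6, -190.5, 22.5]
eef_rot: [0.0, 0.518, 0.856, 0.0]
ft_force: [-8.1, 2.4, 33.6]
gripper_width: 45.9
gripper_force: 30.0
```

Contact force is 33 N with the tips at 22.5 mm, so the block is seated on the shoulder. I'll confirm this with a picture before lifting.

```bash
python3 - <<'E'
from bore import *
C=cam("scene");p,d=camera("scene");u,v=proj(C,[[421,-191,30]])[0].astype(int)
cv2.imwrite("pics/s5.png",cv2.resize(p[v-40:v+40,u-60:u+60,::-1],(600,400),interpolation=cv2.INTER_CUBIC))
P=cloud(C,d);
W=cam("wrist");p,d=camera("wrist");P=cloud(W,d);o,R,x=pose();B=bore(W,p,R,x);print(x,o['ft_force'],B)
t=(np.hypot(P[...,0]-421,P[...,1]+191)<40)&(P[...,2]>35)&(P[...,2]<60);print('block top z',np.median(P[t][:,2]))
E
```

```text
[ 420.57483908 -190.46913913   22.50719755] [-8.29226027  2.22457713 32.73897578] ((np.int64(317), np.int64(257)), ((316.6961669921875, 258.9783935546875), (30.88573455810547, 35.539588928222656), 85.37493896484375), array([ -1.12081743,  -0.55374252, -24.70021652]))
block top z 48.82564911728301
```

View pics/s5.png

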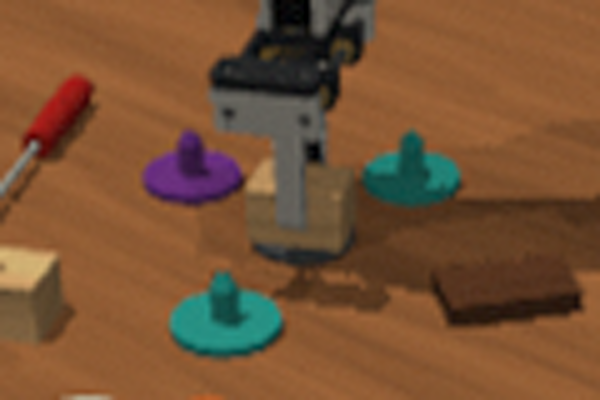

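The picture shows the block flat on the grey gauge base at (300,240). Its top measures 48 mm as expected, so it is fully down. Next I'll lift it off, turn it square to the board, and carry it over.

Emit:
{"api": "move_arm", "payload": {
  "moves": [
    [[0, 0, -0.04, 0, 0, 0, 1], [0, 0, -0.1, 0, 0, 0, 1], [0, 0, -0.14, 0, 0, 0, 1], [0, 0, -0.2, 0, 0, 0, 1], [0, 0, -0.2, 0, 0, 0, 1], [0, 0, 0, 0, 0, 0.127, 1], [0, 0, 0, 0, 0, 0.127, 1], [0, 0, 0, 0, 0, 0.127, 1], [0, 0, 0, 0, 0, 0, 1], [0, 0, 0, 0, 0, 0, 1]]
  ]
}}

```text
time_s: 12.45
ee_pos: [420.3, -190.0, 123.5]
eef_rot: [0.0, 0.675, 0.738, -0.0]
ft_force: [0.5, 0.2, -0.8]
gripper_width: 45.7
gripper_force: 30.0
```

```bash
python3 - <<'E'
from h import *
o,R,x=pose();print(x,np.degrees(np.arctan2(R[1,1],R[0,1])),o['ft_force'],o['gripper_width']);print((R.T@(np.array([577.8,236,123])-x))/150)
E
```

```text
[ 420.26208971 -189.95069285  123.45101695] 5.051862667866612 [ 0.52800059  0.24446544 -0.83841744] 45.7477249519019
[2.73615807e+00 1.29622745e+00 2.50609049e-03]
```

Emit:
{"api": "move_arm", "payload": {
  "moves": [
    [[0.228, 0.108, 0, 0, 0, 0, 1], [0.228, 0.108, 0, 0, 0, 0, 1], [0.228, 0.108, 0, 0, 0, 0, 1], [0.228, 0.108, 0, 0, 0, 0, 1], [0.228, 0.108, 0, 0, 0, 0, 1], [0.228, 0.108, 0, 0, 0, 0, 1], [0.228, 0.108, 0, 0, 0, 0, 1], [0.228, 0.108, 0, 0, 0, 0, 1], [0.228, 0.108, 0, 0, 0, 0, 1], [0.228, 0.108, 0, 0, 0, 0, 1]]
  ]
}}

```text
time_s: 13.45
ee_pos: [553.4, 165.8, 123.3]
eef_rot: [-0.0, 0.675, 0.737, -0.0]
ft_force: [0.1, -0.9, -0.4]
gripper_width: 46.0
gripper_force: 30.0
```

Emit:
{"api": "move_arm", "payload": {
  "moves": [
    [[0.228, 0.108, 0, 0, 0, 0, 1], [0.228, 0.108, 0, 0, 0, 0, 1], [0, 0, 0, 0, 0, 0, 1], [0, 0, 0, 0, 0, 0, 1], [0, 0, 0, 0, 0, 0, 1]]
  ]
}}

```text
time_s: 13.95
ee_pos: [579.5, 234.0, 123.3]
eef_rot: [0.0, 0.677, 0.736, -0.0]
ft_force: [0.6, -0.7, -1.1]
gripper_width: 45.8
gripper_force: 30.0
```

```bash
python3 - <<'E'
from bore import *
import pickle
C=cam("wrist");p,d=camera("wrist");pickle.dump((C,p,d),open("w6.pkl","wb"));o,R,x=pose()
print(x,np.degrees(np.arctan2(R[1,1],R[0,1])),o['joint_pos'].round(2));B=bore(C,p,R,x);print(B)
c,a=corner(C,p,d);print(c,np.degrees(a))
t=np.radians(4.9);Q=np.array([[np.cos(t),-np.sin(t)],[np.sin(t),np.cos(t)]])
print('block in corner',Q.T@((x+R@np.array([-.9,-.3,0]))[:2]-[607.3,282.4]))
cv2.imwrite("pics/w6.png",p[:,:,::-1])
E
```

```text
[579.55673267 233.96474297 123.46419782] 4.800945367167306 [-0.8   0.55  0.51  1.7  -0.31  0.97 -0.1 ]
((np.int64(317), np.int64(257)), ((316.7519836425781, 258.9474792480469), (30.54922103881836, 39.58989715576172), 90.74539184570312), array([ -1.11434982,  -0.67074742, -24.69952092]))
ang [6.9832783 5.0375795] w 14.495421587362616 14.608145253425842
[607.16974 283.18445] 6.010429
block in corner [-32.08061996 -46.78797594]
```

View pics/w6.png

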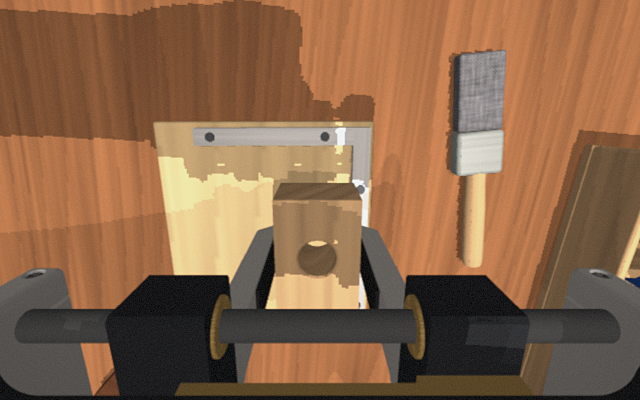

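The view shows the block above the board, about 9 mm short of the long fence and 14 mm short of the short fence, with the corner at about (355,150). Now I'll lower it to just above the board.

Emit:
{"api": "move_arm", "payload": {
  "moves": [
    [[0, 0, 0.15, 0, 0, 0, 1], [0, 0, 0.15, 0, 0, 0, 1], [0, 0, 0.14, 0, 0, 0, 1], [0, 0, 0.1, 0, 0, 0, 1], [0, 0, 0.06, 0, 0, 0, 1], [0, 0, 0.025, 0, 0, 0, 1], [0, 0, 0, 0, 0, 0, 1], [0, 0, 0, 0, 0, 0, 1], [0, 0, 0, 0, 0, 0, 1]]
  ]
}}

```text
time_s: 14.9
ee_pos: [580.0, 235.3, 30.4]
eef_rot: [0.0, 0.677, 0.736, 0.0]
ft_force: [0.3, -0.0, -1.3]
gripper_width: 45.9
gripper_force: 30.0
```

```bash
cat > st.py <<'E'
from h import *
o,R,x=pose();t=np.radians(4.9);Q=np.array([[np.cos(t),-np.sin(t)],[np.sin(t),np.cos(t)]])
f=o['ft_force'];print(x.round(1),'head',np.degrees(np.arctan2(R[1,1],R[0,1])).round(2),'tilt',R[:,2].round(4),'F board',(Q.T@f[:2]).round(1),f[2].round(1),'block in corner',(Q.T@((x+R@np.array([-.9,-.3,0]))[:2]-[607.3,282.4])).round(2))
E
python3 st.py
```

```text
[580.  235.3  30.4] head 4.81 tilt [ 9.e-04  4.e-04 -1.e+00] F board [ 0.3 -0.1] -1.3 block in corner [-31.51 -45.48]
```

Emit:
{"api": "move_arm", "payload": {
  "moves": [
    [[0, 0, 0.01, 0, 0, 0, 1], [0, 0, 0.01, 0, 0, 0, 1], [0, 0, 0, 0, 0, 0, 1], [0, 0, 0, 0, 0, 0, 1]]
  ]
}}

```text
time_s: 15.3
ee_pos: [579.6, 235.2, 26.7]
eef_rot: [0.0, 0.677, 0.736, -0.0]
ft_force: [0.1, -0.3, -1.0]
gripper_width: 45.9
gripper_force: 30.0
```

Emit:
{"api": "move_arm", "payload": {
  "moves": [
    [[0, 0, 0.003, 0, 0, 0, 1], [0, 0, 0, 0, 0, 0, 1], [0, 0, 0, 0, 0, 0, 1]]
  ]
}}

```text
time_s: 15.6
ee_pos: [579.6, 235.2, 26.7]
eef_rot: [-0.0, 0.677, 0.736, 0.0]
ft_force: [-3.0, -0.3, 8.3]
gripper_width: 46.0
gripper_force: 30.0
```

Emit:
{"api": "move_arm", "payload": {
  "moves": [
    [[0, 0, -0.002, 0, 0, 0, 1], [0.02, 0.01, 0, 0, 0, 0, 1], [0.02, 0.01, 0, 0, 0, 0, 1], [0.02, 0.01, 0, 0, 0, 0, 1], [0.01, 0.01, 0, 0, 0, 0, 1], [0, 0, 0, 0, 0, 0, 1], [0, 0, 0, 0, 0, 0, 1]]
  ]
}}

```text
time_s: 16.3
ee_pos: [585.0, 246.5, 26.7]
eef_rot: [0.0, 0.677, 0.736, 0.0]
ft_force: [-0.5, -0.9, 4.2]
gripper_width: 45.9
gripper_force: 30.0
```

```bash
python3 st.py
```

```text
[585.  246.5  26.7] head 4.82 tilt [ 5.e-04  1.e-04 -1.e+00] F board [-0.5 -0.8] 4.2 block in corner [-25.54 -34.76]
```

Neither fence touches yet. I'll creep to the short fence first.

Emit:
{"api": "move_arm", "payload": {
  "moves": [
    [[0.005, 0, 0, 0, 0, 0, 1], [0.005, 0, 0, 0, 0, 0, 1], [0, 0, 0, 0, 0, 0, 1], [0, 0, 0, 0, 0, 0, 1]]
  ]
}}

```text
time_s: 16.7
ee_pos: [584.9, 247.6, 26.6]
eef_rot: [0.0, 0.677, 0.736, 0.0]
ft_force: [1.7, -2.5, 4.6]
gripper_width: 45.7
gripper_force: 30.0
```

Emit:
{"api": "move_arm", "payload": {
  "moves": [
    [[0.004, 0, 0, 0, 0, 0, 1], [0, 0, 0, 0, 0, 0, 1], [0, 0, 0, 0, 0, 0, 1]]
  ]
}}

```text
time_s: 17.0
ee_pos: [584.8, 248.1, 26.6]
eef_rot: [0.0, 0.677, 0.736, 0.0]
ft_force: [0.1, -2.6, 5.1]
gripper_width: 45.7
gripper_force: 30.0
```

```bash
python3 st.py
```

```text
[584.8 248.1  26.6] head 4.8 tilt [ 4.e-04 -1.e-04 -1.e+00] F board [-0.1 -2.6] 5.1 block in corner [-25.68 -33.13]
```

Emit:
{"api": "move_arm", "payload": {
  "moves": [
    [[0.004, 0, 0, 0, 0, 0, 1], [0, 0, 0, 0, 0, 0, 1], [0, 0, 0, 0, 0, 0, 1]]
  ]
}}

```text
time_s: 17.3
ee_pos: [584.7, 248.5, 26.6]
eef_rot: [0.0, 0.677, 0.736, -0.0]
ft_force: [0.5, -3.5, 5.1]
gripper_width: 46.0
gripper_force: 30.0
```

Emit:
{"api": "move_arm", "payload": {
  "moves": [
    [[0.003, 0, 0, 0, 0, 0, 1], [0, 0, 0, 0, 0, 0, 1], [0, 0, 0, 0, 0, 0, 1]]
  ]
}}

```text
time_s: 17.6
ee_pos: [584.7, 248.6, 26.6]
eef_rot: [0.0, 0.677, 0.736, -0.0]
ft_force: [0.7, -5.7, 6.7]
gripper_width: 45.7
gripper_force: 30.0
```

```bash
python3 st.py
```

```text
[584.7 248.6  26.6] head 4.77 tilt [ 3.e-04 -8.e-04 -1.e+00] F board [ 0.2 -5.7] 6.7 block in corner [-25.7  -32.68]
```

Contact with the short fence begins here. Now across to the long fence.

Emit:
{"api": "move_arm", "payload": {
  "moves": [
    [[0, 0.007, 0, 0, 0, 0, 1], [0, 0.007, 0, 0, 0, 0, 1], [0, 0, 0, 0, 0, 0, 1], [0, 0, 0, 0, 0, 0, 1]]
  ]
}}

```text
time_s: 18.0
ee_pos: [585.3, 248.7, 26.7]
eef_rot: [-0.001, 0.677, 0.736, -0.001]
ft_force: [-12.0, -7.7, 17.4]
gripper_width: 45.9
gripper_force: 30.0
```

```bash
python3 st.py
```

```text
[585.3 248.7  26.7] head 4.8 tilt [-0.003  -0.0011 -1.    ] F board [-12.6  -6.7] 17.4 block in corner [-25.15 -32.63]
```

Emit:
{"api": "move_arm", "payload": {
  "moves": [
    [[0, 0.005, 0, 0, 0, 0, 1], [0, 0, 0, 0, 0, 0, 1], [0, 0, 0, 0, 0, 0, 1]]
  ]
}}

```text
time_s: 18.3
ee_pos: [585.6, 248.7, 26.7]
eef_rot: [-0.001, 0.677, 0.736, -0.002]
ft_force: [-14.1, -8.9, 21.6]
gripper_width: 45.6
gripper_force: 30.0
```

```bash
python3 st.py
```

```text
[585.6 248.7  26.7] head 4.81 tilt [-0.0037 -0.0011 -1.    ] F board [-14.8  -7.7] 21.6 block in corner [-24.76 -32.63]
```

Vertical load has built up to 21 N, so friction confuses the reading. I'll relieve it and look again.

Emit:
{"api": "move_arm", "payload": {
  "moves": [
    [[0, 0, -0.006, 0, 0, 0, 1], [0, 0, 0, 0, 0, 0, 1], [0, 0, 0, 0, 0, 0, 1]]
  ]
}}

```text
time_s: 18.6
ee_pos: [586.5, 248.8, 26.8]
eef_rot: [-0.0, 0.677, 0.736, -0.001]
ft_force: [-1.3, -5.8, 0.8]
gripper_width: 45.7
gripper_force: 30.0
```

```bash
python3 st.py
```

```text
[586.5 248.8  26.8] head 4.8 tilt [-0.0018 -0.0013 -1.    ] F board [-1.8 -5.7] 0.8 block in corner [-23.94 -32.61]
```

Emit:
{"api": "move_arm", "payload": {
  "moves": [
    [[0, 0.004, 0, 0, 0, 0, 1], [0, 0, 0, 0, 0, 0, 1], [0, 0, 0, 0, 0, 0, 1]]
  ]
}}

```text
time_s: 18.9
ee_pos: [586.9, 248.8, 26.7]
eef_rot: [-0.0, 0.677, 0.736, -0.001]
ft_force: [-3.4, -5.2, 2.0]
gripper_width: 46.2
gripper_force: 30.0
```

```bash
python3 st.py
```

```text
[586.9 248.8  26.7] head 4.8 tilt [-0.0023 -0.0014 -1.    ] F board [-3.8 -4.9] 2.0 block in corner [-23.52 -32.64]
```

Emit:
{"api": "move_arm", "payload": {
  "moves": [
    [[0, 0.004, 0, 0, 0, 0, 1], [0, 0, 0, 0, 0, 0, 1], [0, 0, 0, 0, 0, 0, 1]]
  ]
}}

```text
time_s: 19.2
ee_pos: [586.9, 248.8, 26.7]
eef_rot: [-0.001, 0.677, 0.736, -0.002]
ft_force: [-8.2, -6.7, 5.4]
gripper_width: 45.8
gripper_force: 30.0
```

```bash
python3 st.py
```

```text
[586.9 248.8  26.7] head 4.81 tilt [-0.0034 -0.0016 -1.    ] F board [-8.7 -6. ] 5.4 block in corner [-23.46 -32.66]
```

Emit:
{"api": "move_arm", "payload": {
  "moves": [
    [[0.003, 0.005, -0.002, 0, 0, 0, 1], [0, 0, 0, 0, 0, 0, 1], [0, 0, 0, 0, 0, 0, 1]]
  ]
}}

```text
time_s: 19.5
ee_pos: [587.0, 248.8, 26.8]
eef_rot: [-0.001, 0.677, 0.736, -0.002]
ft_force: [-11.2, -8.5, 8.2]
gripper_width: 45.4
gripper_force: 30.0
```

```bash
python3 st.py
```

```text
[587.  248.8  26.8] head 4.8 tilt [-0.0049 -0.0022 -1.    ] F board [-11.9  -7.6] 8.2 block in corner [-23.42 -32.6 ]
```

Emit:
{"api": "move_arm", "payload": {
  "moves": [
    [[0.003, 0.003, -0.001, 0, 0, 0, 1], [0, 0, 0, 0, 0, 0, 1], [0, 0, 0, 0, 0, 0, 1]]
  ]
}}

```text
time_s: 19.8
ee_pos: [587.0, 248.8, 26.8]
eef_rot: [-0.001, 0.677, 0.736, -0.003]
ft_force: [-12.8, -11.0, 8.4]
gripper_width: 45.6
gripper_force: 30.0
```

```bash
python3 st.py
```

```text
[587.  248.8  26.8] head 4.78 tilt [-0.0058 -0.0028 -1.    ] F board [-13.7  -9.8] 8.4 block in corner [-23.4  -32.62]
```

Emit:
{"api": "move_arm", "payload": {
  "moves": [
    [[0, 0.004, -0.004, 0, 0, 0, 1], [0, 0, 0, 0, 0, 0, 1], [0, 0, 0, 0, 0, 0, 1], [0, 0, 0, 0, 0, 0, 1]]
  ]
}}

```text
time_s: 20.2
ee_pos: [587.0, 248.9, 26.9]
eef_rot: [-0.001, 0.677, 0.736, -0.004]
ft_force: [-14.2, -10.2, 3.6]
gripper_width: 46.0
gripper_force: 30.0
```

```bash
python3 st.py; python3 - <<'E'
from bore import *
C=cam("wrist");p,d=camera("wrist");o,R,x=pose();B=bore(C,p,R,x);print(B[1],B[2]);b=x+R@B[2]
t=np.radians(4.9);Q=np.array([[np.cos(t),-np.sin(t)],[np.sin(t),np.cos(t)]]);print(Q.T@(b[:2]-[607.3,282.4]))
P=cloud(C,d);m=(abs(P[...,2]-53)<5)&(np.hypot(P[...,0]-587,P[...,1]-248)<45);print('top z',np.median(P[m][:,2]))
cv2.imwrite("pics/w7.png",cv2.resize(p[130:290,220:430,::-1],(787,600),interpolation=cv2.INTER_CUBIC))
E
```

```text
[587.  248.9  26.9] head 4.79 tilt [-0.0069 -0.0032 -1.    ] F board [-15.   -8.9] 3.6 block in corner [-23.38 -32.56]
((316.7099914550781, 258.9358215332031), (30.577707290649414, 39.2136116027832), 90.52808380126953) [ -1.27451996  -0.6936992  -24.69249913]
[-23.58603732 -32.86082216]
top z 53.08498086494291
```

View pics/w7.png

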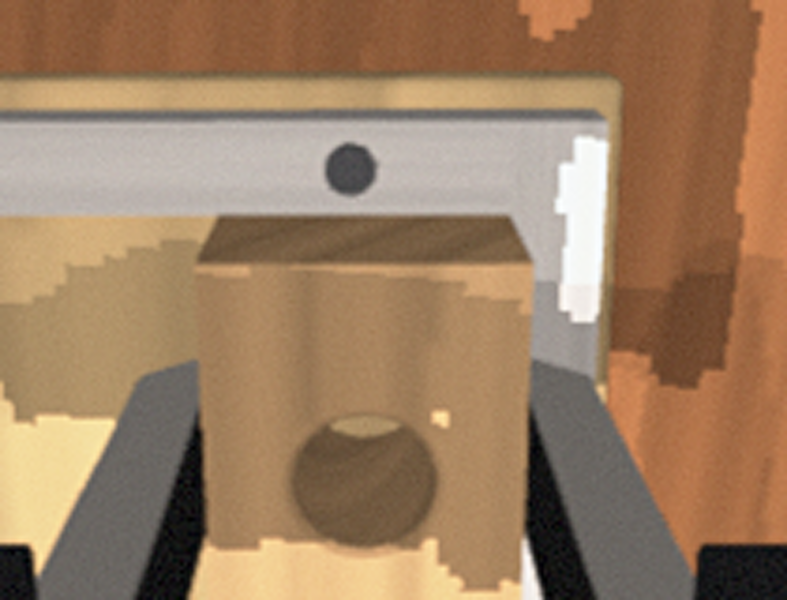

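The picture shows the block's end flush to the short fence at crop row 215 and its side against the long fence at column 515, with no visible gap at either. I'll add a little more push towards the short fence so that force isn't just friction, then let it settle.

Emit:
{"api": "move_arm", "payload": {
  "moves": [
    [[0.006, -0.003, 0, 0, 0, 0, 1], [0, 0, 0, 0, 0, 0, 1], [0, 0, 0, 0, 0, 0, 1], [0, 0, 0, 0, 0, 0, 1], [0, 0, 0, 0, 0, 0, 1]]
  ]
}}

```text
time_s: 20.75
ee_pos: [587.0, 248.9, 26.9]
eef_rot: [-0.001, 0.677, 0.736, -0.004]
ft_force: [-11.1, -13.0, 2.9]
gripper_width: 45.7
gripper_force: 30.0
```

```bash
python3 st.py
```

```text
[587.  248.9  26.9] head 4.76 tilt [-0.0062 -0.004  -1.    ] F board [-12.2 -12. ] 2.9 block in corner [-23.41 -32.53]
```

```bash
python3 -c "
from cell import arm;print(arm.sign_off())"
```

```text
the job is handed in; nothing more can be done
None
```

The wide-bored block went fully down over the grey gauge pin. It now lies flat on the board, still gripped and pressed into the corner with about 12 N on each fence; I handed the job in at about 21 s, and no verdict was returned.

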